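Slide the pot onto the cooking ring and trip the igniter

TASK

Slide the small pot across the table-top hot-plate, without lifting or tipping it, from its resting spot onto the cooking spot marked with a large double ring, so that its base stands wholly inside the outer ring. Only then press the igniter's plunger on the front ledge right down to the end of its stroke, hold it there for a moment, and let it spring back up. Leave the pot standing there and do not disturb the other things on the trolley.

Things in the scene. Friction and masses are not known exactly. Their poses are not given: they have to be found in the camera images.
- hob: Steel table-top gas hot-plate, fixed, 340 mm deep (x) by 500 mm wide (y). Origin: centre of its underside on the trolley top; x away from the robot, y left, z up. The flat dark cooking plate, top 60 mm above the origin, spans x -92 to +170 mm and the full width; the bright front ledge, top 42 mm up, spans x -170 to -92 mm.
- pot: Small empty aluminium pot, loose, about 0.4 to 0.8 kg, outside diameter 140 mm (base 132 mm), 75 mm tall, wall 4 mm, floor 6 mm thick, open on top. Two wire loop handles on its own +x and -x sides, 40 to 50 mm wide, 60 mm up, reaching 100 mm from the axis. Origin: centre of its underside; z up. It starts on the resting spot.
- ring_cook: Cooking spot: two concentric circles (190 and 164 mm across) engraved on the plate, flush. Origin: their centre, on the plate's top. It may be left or right of the resting spot, 230 mm from it.
- ring_rest: Resting spot: one smaller engraved circle, 110 mm across, flush, hidden under the pot at the start. Origin: its centre, on the plate's top.
- igniter: Igniter box, black, 50 mm (x) by 64 mm (y) by 20 mm tall, fixed on the front ledge somewhere along it, with a steel collar (26 mm across, 6 mm tall) on top, from which the plunger rises. Origin: centre of its underside, on the ledge; axes as the hob's.
- plunger_top (a point): Centre of the top face of the plunger's bare metal mushroom cap (36 mm across, 7 mm thick), 48 mm above the igniter's origin when released. It goes straight down when pressed.
- plunger (a joint): Travel of the sprung plunger: 0 released (up), 0.014 m at the end of its stroke (down). The spring needs about 3 N to start and 9 N at the end.
- salt_cellar: Bystander: round wooden salt cellar, 92 mm across, 70 mm tall, left of the hot-plate's near corner. Origin: centre of its underside.
- carafe: Bystander: empty clear glass carafe, 100 mm across, 200 mm tall, right of the hot-plate. Origin: centre of its underside.
- plates: Bystander: three stacked melamine plates, 210 mm across, 48 mm tall together, left of the hot-plate. Origin: centre of its underside.
- corkscrew: Bystander: chrome lever corkscrew lying flat, about 160 mm long (x), 95 mm wide, 32 mm thick, right of the hot-plate's near corner. Origin: on the trolley top under its middle.
Mind the look-alikes: they are no part of the job. Leave any black look-alike of the pot alone.

How it is judged:
On the way, in this order (a step that is already met when the one before it is completed fails the run):
1. the pot stands still inside the outer cooking ring (centres within 28 mm) (horizontal distance between pot and ring_cook below 0.028 m and linear speed of pot below 0.02 m/s), for 0.2 s.
2. the plunger is pressed to the end of its stroke (12.5 of 14 mm or more) with the pot on the cooking ring (horizontal distance between pot and ring_cook below 0.028 m and value of joint plunger above 0.0125 m), for 0.1 s.
At the end, for the whole second after the job is handed in: The pot stands upright and still on the plate, its centre within 28 mm of the double ring's centre (base inside the outer ring); the plunger, after being pressed 12.5 mm or more of its 14 mm with the pot in place, is back within 2 mm of released (horizontal distance between pot and ring_cook below 0.028 m and z of pot in the frame of hob between 0.055 and 0.064 m and angle between pot's own z axis and vertical below 0.06 rad and linear speed of pot below 0.01 m/s and value of joint plunger below 0.002 m); the robot touches nothing.
It fails at once if the pot is lifted more than 12 mm off the plate, falls off it, or tips (z of pot in the frame of hob above 0.072 m or z of pot in the frame of hob below 0.05 m or angle between pot's own z axis and vertical above 0.25 rad).
It fails at once if the plunger is pressed more than half way while the pot is off the cooking spot (more than 35 mm) (value of joint plunger above 0.007 m and horizontal distance between pot and ring_cook above 0.035 m).
It fails at once if the salt cellar, carafe, plates or corkscrew is shifted more than 30 mm or tipped (distance of any of salt_cellar, carafe, plates, corkscrew from where it was at the start of the episode above 0.03 m or angle between any of salt_cellar, carafe, plates, corkscrew's own z axis and vertical above 0.3 rad).
It also fails if it takes over 54 s, if anything falls off the work surface, if the arm or the gripper's body presses on something with over 40 N, if the wrist force passes 120 N, or if a joint passes its speed limit or range.

ROBOT

A 6-joint arm with a two-finger parallel gripper is mounted at the origin on the work surface. World frame = base frame: x ahead of the robot, y to its left, z up, the work surface at z = 0. Lengths are in m, angles in rad, forces in N, time in s.
With the tool pointing down it reaches from about 0.3 to 0.775 m from the base axis. Payload 14.6 kg.
Tool frame: the origin (TCP) lies at the very end of the fingers, on their centre line; the grasp point (between the pads) lies 19 mm behind it (r.tcp_to_grasp is the distance from the TCP to the grasp point, in m); z points along the fingers, y is the line along which they close (so a half turn about z gives the same grasp; the last joint's range is limited). The gripper opens to 94 mm and grips with 3 to 60 N. Pads are 16 mm wide; open, the fingers measure 119 mm over their backs; the gripper's body (75 mm by 177 mm) begins 78 mm behind the grasp point.
Start: joints at [1.262, 0.3, 1.521, -0, 1.321, -0.067], TCP at [0.132, 0.534, 0.205] pointing down, gripper open.
Joint ranges: [-3.03, 3.03], [-0.79, 2.21], [0.23, 2.52], [-1.04, 4.18], [0, 3.07], [-2.55, 2.55]. Speed limits (rad/s): [2.22, 2.22, 2.57, 3.14, 3.14, 3.14].

INTERFACE

Orientations are given as a unit quaternion [x, y, z, w].
In Python, from plant import r gives the robot as it stands.
- The arm moves only by the shell command python3 -m pendant 'ROWS'. ROWS is JSON, a list of rows, each an object with "delta_pos": the shift along the tool's x, y, z as a fraction of full scale, a list of three; "turn": the turn, a rotation vector about the tool's x, y, z as a fraction of full scale, a list of three; "gripper": the closure, from 0 (fully open) to 1 (shut). In form: [{"delta_pos": [tx, ty, tz], "turn": [wx, wy, wz], "gripper": gripper}, ...]. A call has 1 to 20 rows; each row shifts and turns the commanded pose from where the row before left it, along the tool's axes as they then stand; what a row does not reach is not made up. Full scale, the value 1, is 0.02 m for a shift and 0.12 rad for a turn. A row lasts 1/8 s, in which the tool goes at most 62.5 mm and 10.7 degrees, less where a joint would pass 70% of its speed; a pose out of reach is approached as far as the arm can. A call with a number of a shift or a turn outside -1 to 1 is refused whole. A call with a gripper value outside its range is refused whole. The fingers move at their own pace and stop on an object; the grip force is fixed at half the most. Time passes only in rows, so rows that do not move let the fingers close. It gives the time, the measured TCP pose, the force, the opening and the grip force at its end, in the units of the state.
- r.sense(): the state, without advancing time (a new reading comes with each control period).
- r.snapshot(name): name is "scene" or "top" or "wrist"; returns a dict with "image" (384x512x3 uint8, red, green, blue), "mtx" (3x3 intrinsics, pixels), "cam_to_world" (4x4, takes a point from camera to world coordinates); the wrist camera has in their place "mount" (4x4, takes a point from camera to tool coordinates, whose origin is the TCP and whose axes are the flange's). Camera axes: x right, y up, looking along -z (the intrinsics and any distortion apply to the point x, -y, -z); pixel columns grow to the right and rows downward; lengths in m; the calibration is good to about 2 mm. A picture is of the moment at which its call begins: read the wrist's pose just before it. There is no depth.
- r.job_done(): hands the job in; it is judged then, once.
The state is a dict: "clock": time; "joint_pos": joint angles; "joint_vel": joint speeds; "effort": joint torques, N m; "tcp_pos": TCP position; "eef_rot": TCP orientation; "ft_force": force on the tool from outside, world axes, zero at the start; "ft_torque": the same for the moment, N m; "width": finger opening in m; "finger_force": force on a finger pad.
Only numpy, scipy, OpenCV 4.12 (cv2) and the standard library are available. Lean on these libraries where they do the work, as an engineer would, in place of code of your own. Each camera call takes 0.05 s, during which the arm holds its last target. There are 200 camera calls.

## Working session

There is one attempt and no reset: what is moved stays moved. The work goes in short steps, Python scripts to look and compute and a shell command to move; the robot and the scene stay as the last step left them, time stands still between calls to the robot, and variables do not carry over. Pictures are saved under pics/ and viewed, at most 10 in all, crops included, and the job is handed in when it is done.

```bash
ls; mkdir -p pics
python3 - <<'E'
from plant import r
import cv2
s=r.sense();print(s)
for n in("top","scene"):
    d=r.snapshot(n);cv2.imwrite(f"pics/{n}0.png",d["image"][:,:,::-1]);print(n,d["mtx"].tolist(),d["cam_to_world"].tolist(),[k for k in d])
E
```

```text
pics
{'clock': 0.0, 'joint_pos': array([ 1.26238541e+00,  3.00462601e-01,  1.52157910e+00, -1.18808193e-05,
        1.32066660e+00, -6.65787910e-02]), 'joint_vel': array([ 0.00012562,  0.00068971,  0.00103415, -0.00028533,  0.00132779,
        0.00140758]), 'effort': array([ 2.04812983e-03, -5.31811059e+01, -3.52730048e+01,  7.09532993e-02,
        2.44644616e-02, -1.25809993e-04]), 'tcp_pos': array([0.13163248, 0.53375484, 0.20489182]), 'eef_rot': array([ 1.20620151e-01,  9.92698579e-01, -5.49122448e-04, -9.83239322e-05]), 'ft_force': array([-0.10270968, -0.02698181, -0.15650877]), 'ft_torque': array([0.02187608, 0.03572047, 0.00687683]), 'finger_force': 0.0, 'width': 0.0938971291714859}
top [[455.0216583723314, 0.0, 246.55212905355995], [0.0, 455.0216583723314, 193.775835255658], [0.0, 0.0, 1.0]] [[0.026997884327214318, 0.9967597348175731, -0.0757703457050072, 0.3482892905474501], [-0.9993968320533433, 0.028569995855663714, 0.019741515102671164, 0.022211903822011336], [0.02184230582140988, 0.07519166431998495, 0.9969298507383532, 1.5283274973793637], [0.0, 0.0, 0.0, 1.0]] ['image', 'mtx', 'cam_to_world']
scene [[495.78582156548777, 0.0, 249.62188960226968], [0.0, 495.78582156548777, 189.30309425472288], [0.0, 0.0, 1.0]] [[0.20355291963742242, -0.8068793097078439, 0.5545376348567105, 1.4269380729552095], [0.9790519906851808, 0.17055166403657526, -0.11121748706808594, -0.1861696756342696], [-0.0048382272027804145, 0.5655598195237604, 0.824693083575815, 1.5265994744000422], [0.0, 0.0, 0.0, 1.0]] ['image', 'mtx', 'cam_to_world']
```

View pics/top0.png

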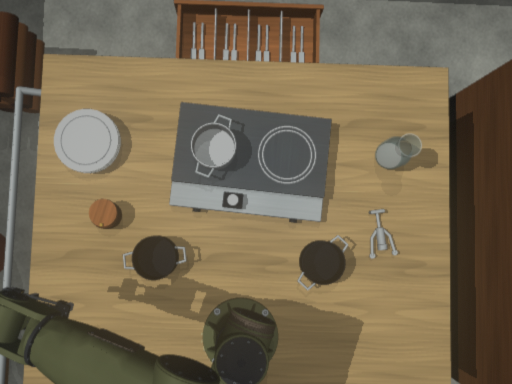

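View pics/scene0.png

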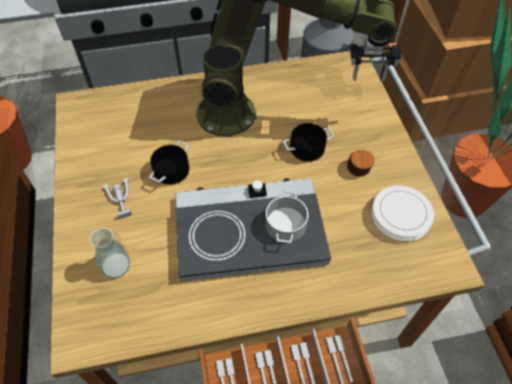

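The top view shows the aluminium pot at about (214,146), the double ring at (287,154) and the igniter at (233,200). The two black pots are look-alikes. I'll enlarge the hob for finer readings.

Run:
```python
import cv2
a=cv2.imread("pics/top0.png")[95:229,164:340]
cv2.imwrite("pics/top0c.png",cv2.resize(a,None,fx=4.5,fy=4.4776,interpolation=cv2.INTER_CUBIC))
b=cv2.imread("pics/scene0.png")[170:284,165:340]
cv2.imwrite("pics/scene0c.png",cv2.resize(b,None,fx=4.5,fy=4.5,interpolation=cv2.INTER_CUBIC))
```

```text
(no output)
```

View pics/top0c.png

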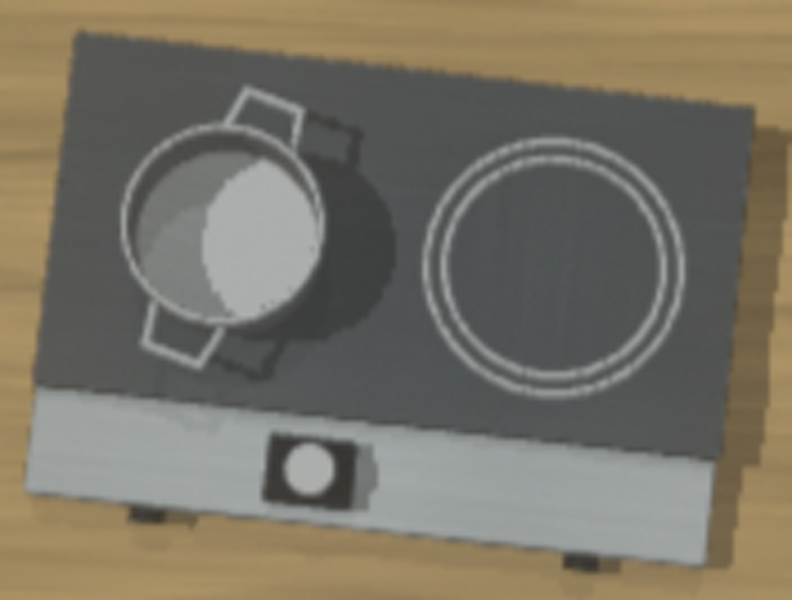

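View pics/scene0c.png

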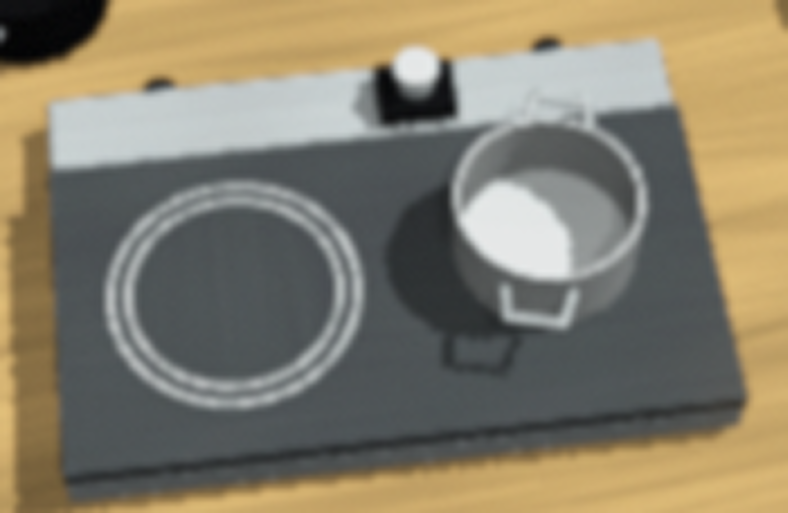

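In the top crop the pot rim centres at (223.5,224.5), the outer ring at (554,267.5) and the plunger cap at (310,468). In the scene crop they are at (549.5,200), (234,294) and (415,66). The pot handles run along (274,97)-(172,355) in the top crop.

```bash
cat > h.py <<'E'
import numpy as np
from plant import r
def ray(d,u,v):
    K=d["mtx"];T=np.array(d["cam_to_world"])
    c=np.array([(u-K[0][2])/K[0][0],-(v-K[1][2])/K[1][1],-1]);return T[:3,3],T[:3,:3]@c
def at(d,u,v,z):
    o,w=ray(d,u,v);return o+w*(z-o[2])/w[2]
E
python3 - <<'E'
from h import *
t=r.snapshot("top");s=r.snapshot("scene")
ct=lambda u,v:(164-.5+(u+.5)/4.5,95-.5+(v+.5)/4.4776)
cs=lambda u,v:(165-.5+(u+.5)/4.5,170-.5+(v+.5)/4.5)
for n,a,b,z in(("pot",(223.5,224.5),(549.5,199),.135),("ring",(554,267.5),(234,293),.06),("plg",(310,468),(415,66),.09)):
    print(n,at(t,*ct(*a),z).round(4),at(s,*cs(*b),z).round(4))
p=at(t,*ct(274,97),.12);q=at(t,*ct(172,355),.12);print(p,q,np.degrees(np.arctan2(*(p-q)[[1,0]])))
p=at(t,*ct(35,386),.06);q=at(t,*ct(716,459),.06);print("hob y dir",p,q,np.degrees(np.arctan2(*(p-q)[[1,0]])))
d=r.snapshot("wrist");print(d["mount"])
E
```

```text
pot [0.6032 0.1016 0.135 ] [0.6123 0.101  0.135 ]
ring [ 0.5927 -0.1345  0.06  ] [ 0.5998 -0.1353  0.06  ]
plg [0.4393 0.0377 0.09  ] [0.4451 0.0369 0.09  ]
[0.6974234  0.07018528 0.12      ] [0.51328917 0.13496659 0.12      ] -19.382671617628752
hob y dir [0.49490863 0.23716506 0.06      ] [ 0.45608374 -0.25443958  0.06      ] 85.48438962935981
[[-1.16687899e-03  9.57820608e-01  2.87364438e-01  8.39034463e-02]
 [ 9.99998401e-01  7.28271077e-04  1.63320168e-03  9.45719888e-05]
 [ 1.35503502e-03  2.87365885e-01 -9.57819927e-01 -1.79489508e-01]
 [ 0.00000000e+00  0.00000000e+00  0.00000000e+00  1.00000000e+00]]
```

```bash
python3 -m pendant '[{"delta_pos":[-1,-0.78,-0.5],"turn":[0,0,0],"gripper":0},{"delta_pos":[-1,-0.78,-0.5],"turn":[0,0,0],"gripper":0},{"delta_pos":[-1,-0.78,-0.5],"turn":[0,0,0],"gripper":0},{"delta_pos":[-1,-0.78,-0.5],"turn":[0,0,0],"gripper":0},{"delta_pos":[-1,-0.78,-0.5],"turn":[0,0,0],"gripper":0},{"delta_pos":[-1,-0.78,-0.5],"turn":[0,0,0],"gripper":0},{"delta_pos":[-1,-0.78,-0.5],"turn":[0,0,0],"gripper":0},{"delta_pos":[-1,-0.78,-0.5],"turn":[0,0,0],"gripper":0},{"delta_pos":[-1,-0.78,-0.5],"turn":[0,0,0],"gripper":0},{"delta_pos":[-1,-0.78,-0.3],"turn":[0,0,0],"gripper":0},{"delta_pos":[-1,-0.78,0],"turn":[0,0,0],"gripper":0},{"delta_pos":[-1,-0.78,0],"turn":[0,0,0],"gripper":0},{"delta_pos":[-1,-0.78,0],"turn":[0,0,0],"gripper":0},{"delta_pos":[-1,-0.78,0],"turn":[0,0,0],"gripper":0},{"delta_pos":[-1,-0.78,0],"turn":[0,0,0],"gripper":0},{"delta_pos":[-1,-0.78,0],"turn":[0,0,0],"gripper":0},{"delta_pos":[-1,-0.78,0],"turn":[0,0,0],"gripper":0},{"delta_pos":[-1,-0.78,0],"turn":[0,0,0],"gripper":0},{"delta_pos":[-1,-0.78,0],"turn":[0,0,0],"gripper":0},{"delta_pos":[-1,-0.78,0],"turn":[0,0,0],"gripper":0}]'
python3 -m pendant '[{"delta_pos":[-1,-0.78,0],"turn":[0,0,0],"gripper":0},{"delta_pos":[-1,-0.78,0],"turn":[0,0,0],"gripper":0},{"delta_pos":[-1,-0.78,0],"turn":[0,0,0],"gripper":0},{"delta_pos":[-1,-0.78,0],"turn":[0,0,0],"gripper":0},{"delta_pos":[-1,-0.78,0],"turn":[0,0,0],"gripper":0},{"delta_pos":[-0.7,-0.6,0],"turn":[0,0,0],"gripper":0},{"delta_pos":[0,0,0],"turn":[0,0,0],"gripper":0},{"delta_pos":[0,0,0],"turn":[0,0,0],"gripper":0}]'
python3 - <<'E'
from h import *
import cv2
s=r.sense();print(s["clock"],s["tcp_pos"],s["eef_rot"],s["joint_pos"])
d=r.snapshot("wrist");print(d["mtx"])
cv2.imwrite("pics/w1.png",cv2.resize(d["image"][:,:,::-1],None,fx=1.5,fy=1.5,interpolation=cv2.INTER_CUBIC))
np.savez("w1.npz",K=d["mtx"],M=d["mount"],p=s["tcp_pos"],q=s["eef_rot"])
E
```

```text
clock: 2.75
tcp_pos: [0.4458, 0.1346, 0.3014]
eef_rot: [0.121, 0.993, -0.0, -0.0]
ft_force: [-0.2, 0.4, -0.5]
width: 0.0941
finger_force: 0.0
clock: 3.75
tcp_pos: [0.5342, 0.0211, 0.3015]
eef_rot: [0.12, 0.993, 0.0, -0.0]
ft_force: [-0.9, 0.6, 0.2]
width: 0.0942
finger_force: 0.0
3.75 [0.53417299 0.02110221 0.30145148] [ 1.20490069e-01  9.92714528e-01  6.44497375e-05 -6.87100557e-05] [-2.91049269e-02  2.10357128e-01  1.41212084e+00  1.41126521e-04
  1.51923972e+00 -1.35834147e+00]
[[301.02476315   0.         250.07879047]
 [  0.         301.02476315 186.88447776]
 [  0.           0.           1.        ]]
```

View pics/w1.png

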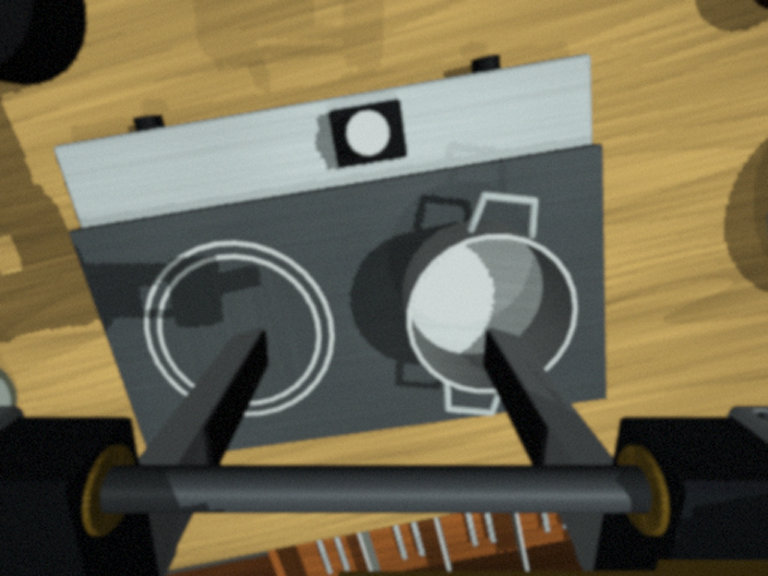

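The wrist view shows the ring at about (240,328), the pot rim at about (492,313) and the plunger cap at (368,133). I'll fit circles through the edge points in their planes.

Run:
```python
from h import *
from scipy.spatial.transform import Rotation as R
w=np.load("w1.npz");T=np.eye(4);T[:3,:3]=R.from_quat(w["q"]).as_matrix();T[:3,3]=w["p"]
d=dict(mtx=w["K"],cam_to_world=T@w["M"])
def fit(n,P,z):
    X=np.array([at(d,(u+.5)/1.5-.5,(v+.5)/1.5-.5,z)[:2] for u,v in P])
    A=np.c_[2*X,np.ones(len(X))];c=np.linalg.lstsq(A,(X**2).sum(1),rcond=None)[0]
    print(n,c[:2].round(4),"diam",2*np.sqrt(c[2]+c[:2]@c[:2]))
fit("ring",[(145,323),(334,335),(233,241),(250,415)],.06)
fit("pot",[(407,310),(577,307),(500,235),(470,390)],.135)
fit("plg",[(345,133),(391,133),(367,110),(368,156)],.09)
print(T[:3,:3].round(3).tolist())
```

```text
ring [ 0.5962 -0.1356] diam 0.18951664716943653
pot [0.6066 0.1007] diam 0.13797310544883146
plg [0.4421 0.0371] diam 0.03696274205836416
[[-0.971, 0.239, -0.0], [0.239, 0.971, 0.0], [0.0, 0.0, -1.0]]
```

```bash
python3 -m pendant '[{"delta_pos":[-0.85,0.45,0.3],"turn":[0,0,0],"gripper":0},{"delta_pos":[-0.85,0.45,0.3],"turn":[0,0,0],"gripper":0},{"delta_pos":[-0.85,0.45,0.3],"turn":[0,0,0],"gripper":0},{"delta_pos":[0,0,1],"turn":[0,0,0],"gripper":0},{"delta_pos":[0,0,1],"turn":[0,0,0],"gripper":0},{"delta_pos":[0,0,1],"turn":[0,0,0],"gripper":0},{"delta_pos":[0,0,1],"turn":[0,0,0],"gripper":0},{"delta_pos":[0,0,1],"turn":[0,0,0],"gripper":0},{"delta_pos":[0,0,1],"turn":[0,0,0],"gripper":0},{"delta_pos":[0,0,1],"turn":[0,0,0],"gripper":0},{"delta_pos":[0,0,1],"turn":[0,0,0],"gripper":0},{"delta_pos":[0,0,1],"turn":[0,0,0],"gripper":0},{"delta_pos":[0,0,0],"turn":[0,0,0],"gripper":0},{"delta_pos":[0,0,0],"turn":[0,0,0],"gripper":0}]'
python3 -m pendant '[{"delta_pos":[0,0,0],"turn":[0,0,0],"gripper":0.5},{"delta_pos":[0,0,0],"turn":[0,0,0],"gripper":0.7},{"delta_pos":[0,0,0],"turn":[0,0,0],"gripper":0.8},{"delta_pos":[0,0,0],"turn":[0,0,0],"gripper":0.9},{"delta_pos":[0,0,0],"turn":[0,0,0],"gripper":1},{"delta_pos":[0,0,0],"turn":[0,0,0],"gripper":1},{"delta_pos":[0,0,0],"turn":[0,0,0],"gripper":1},{"delta_pos":[0,0,0],"turn":[0,0,0],"gripper":1}]'
```

```text
clock: 5.55
tcp_pos: [0.5908, 0.0349, 0.1045]
eef_rot: [0.12, 0.993, 0.0, 0.001]
ft_force: [-1.0, 1.3, -0.1]
width: 0.0941
finger_force: 0.0
clock: 6.55
tcp_pos: [0.5905, 0.0346, 0.1034]
eef_rot: [0.121, 0.993, -0.0, -0.0]
ft_force: [0.1, -0.4, 0.7]
width: 0.0174
finger_force: 0.0
```

```bash
python3 -m pendant '[{"delta_pos":[0,0,0],"turn":[0,0,0],"gripper":1},{"delta_pos":[0,0,0],"turn":[0,0,0],"gripper":1},{"delta_pos":[0,0,0],"turn":[0,0,0],"gripper":1},{"delta_pos":[0,0,0],"turn":[0,0,0],"gripper":1}]'
```

```text
clock: 7.05
tcp_pos: [0.5905, 0.0347, 0.1034]
eef_rot: [0.121, 0.993, 0.0, 0.0]
ft_force: [1.0, 1.6, -0.0]
width: 0.0039
finger_force: 30.0
```

```bash
python3 -m pendant '[{"delta_pos":[-0.1,-0.3,0],"turn":[0,0,0],"gripper":1},{"delta_pos":[-0.1,-0.5,0],"turn":[0,0,0],"gripper":1},{"delta_pos":[-0.12,-0.6,0],"turn":[0,0,0],"gripper":1},{"delta_pos":[-0.12,-0.6,0],"turn":[0,0,0],"gripper":1},{"delta_pos":[-0.12,-0.6,0],"turn":[0,0,0],"gripper":1},{"delta_pos":[-0.12,-0.6,0],"turn":[0,0,0],"gripper":1},{"delta_pos":[-0.12,-0.6,0],"turn":[0,0,0],"gripper":1},{"delta_pos":[-0.12,-0.6,0],"turn":[0,0,0],"gripper":1},{"delta_pos":[-0.12,-0.6,0],"turn":[0,0,0],"gripper":1},{"delta_pos":[-0.12,-0.6,0],"turn":[0,0,0],"gripper":1}]'
python3 -m pendant '[{"delta_pos":[-0.12,-0.6,0],"turn":[0,0,0],"gripper":1},{"delta_pos":[-0.12,-0.6,0],"turn":[0,0,0],"gripper":1},{"delta_pos":[-0.12,-0.6,0],"turn":[0,0,0],"gripper":1},{"delta_pos":[-0.12,-0.6,0],"turn":[0,0,0],"gripper":1},{"delta_pos":[-0.12,-0.6,0],"turn":[0,0,0],"gripper":1},{"delta_pos":[-0.12,-0.6,0],"turn":[0,0,0],"gripper":1},{"delta_pos":[-0.12,-0.6,0],"turn":[0,0,0],"gripper":1},{"delta_pos":[-0.12,-0.6,0],"turn":[0,0,0],"gripper":1},{"delta_pos":[-0.1,-0.6,0],"turn":[0,0,0],"gripper":1},{"delta_pos":[-0.08,-0.6,0],"turn":[0,0,0],"gripper":1},{"delta_pos":[0,0,0],"turn":[0,0,0],"gripper":1},{"delta_pos":[0,0,0],"turn":[0,0,0],"gripper":1}]'
python3 - <<'E'
from h import *
import cv2
d=r.snapshot("top");a=d["image"][95:229,164:340,::-1]
cv2.imwrite("pics/top1c.png",cv2.resize(a,None,fx=4.5,fy=4.4776,interpolation=cv2.INTER_CUBIC))
E
```

```text
clock: 8.3
tcp_pos: [0.5861, -0.0805, 0.1035]
eef_rot: [0.121, 0.993, 0.0, -0.0]
ft_force: [-0.1, 4.1, 0.4]
width: 0.0036
finger_force: 30.0
clock: 9.8
tcp_pos: [0.5795, -0.2025, 0.1035]
eef_rot: [0.121, 0.993, -0.001, 0.0]
ft_force: [-0.8, -3.8, -0.2]
width: 0.004
finger_force: 30.0
```

View pics/top1c.png

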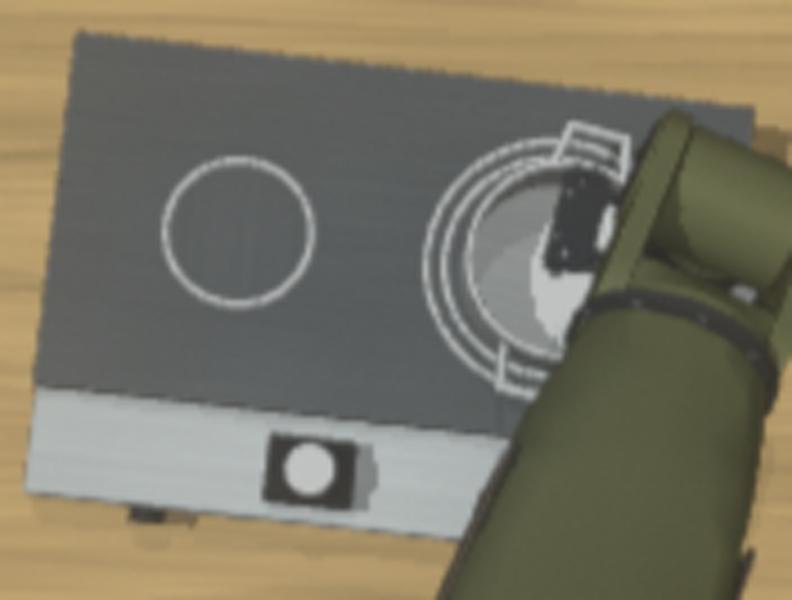

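The top view shows the pot's left rim at x≈466, with the rim top and bottom at y≈155 and 360. It stands inside the double ring, with the arm covering its right part. Next I release it, rise and move over to the igniter.

```bash
python3 -m pendant '[{"delta_pos":[0,0,0],"turn":[0,0,0],"gripper":0.6},{"delta_pos":[0,0,0],"turn":[0,0,0],"gripper":0.4},{"delta_pos":[0,0,0],"turn":[0,0,0],"gripper":0.4},{"delta_pos":[0,0,0],"turn":[0,0,0],"gripper":0.4},{"delta_pos":[0,0,0],"turn":[0,0,0],"gripper":0.4},{"delta_pos":[0,0,-0.5],"turn":[0,0,0],"gripper":0.4},{"delta_pos":[0,0,-1],"turn":[0,0,0],"gripper":0.4},{"delta_pos":[0,0,-1],"turn":[0,0,0],"gripper":0.4},{"delta_pos":[0,0,-1],"turn":[0,0,0],"gripper":0.4},{"delta_pos":[0,0,-1],"turn":[0,0,0],"gripper":0.4},{"delta_pos":[0,0,-1],"turn":[0,0,0],"gripper":0.4},{"delta_pos":[0,0,-0.5],"turn":[0,0,0],"gripper":0.4}]'
python3 -m pendant '[{"delta_pos":[0.95,1,0],"turn":[0,0,0],"gripper":1},{"delta_pos":[0.95,1,0],"turn":[0,0,0],"gripper":1},{"delta_pos":[0.95,1,0],"turn":[0,0,0],"gripper":1},{"delta_pos":[0.95,1,0],"turn":[0,0,0],"gripper":1},{"delta_pos":[0.95,1,0],"turn":[0,0,0],"gripper":1},{"delta_pos":[0.95,1,0],"turn":[0,0,0],"gripper":1},{"delta_pos":[0.95,1,0],"turn":[0,0,0],"gripper":1},{"delta_pos":[0.95,1,0],"turn":[0,0,0],"gripper":1},{"delta_pos":[0.95,1,0],"turn":[0,0,0],"gripper":1},{"delta_pos":[0.95,1,0],"turn":[0,0,0],"gripper":1},{"delta_pos":[0,0,0],"turn":[0,0,0],"gripper":1},{"delta_pos":[0,0,0],"turn":[0,0,0],"gripper":1}]'
python3 - <<'E'
from h import *
import cv2
d=r.snapshot("top");a=d["image"][95:229,164:340,::-1]
cv2.imwrite("pics/top2c.png",cv2.resize(a,None,fx=4.5,fy=4.4776,interpolation=cv2.INTER_CUBIC))
E
```

```text
clock: 11.35
tcp_pos: [0.5798, -0.2017, 0.2252]
eef_rot: [0.121, 0.993, -0.0, 0.001]
ft_force: [0.6, -0.0, 0.6]
width: 0.0564
finger_force: 0.0
clock: 12.85
tcp_pos: [0.4433, 0.0376, 0.2236]
eef_rot: [0.121, 0.993, -0.0, 0.0]
ft_force: [-0.5, -0.3, -1.0]
width: 0.0004
finger_force: 0.0
```

View pics/top2c.png

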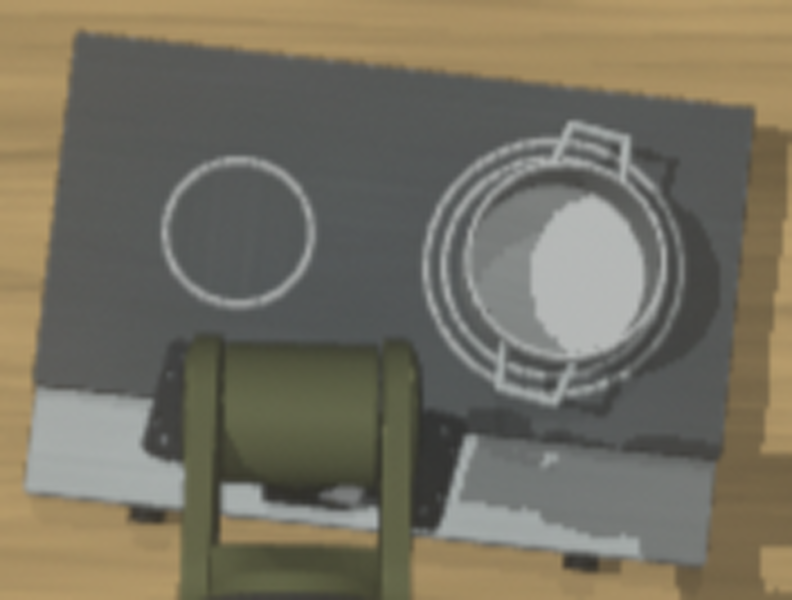

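The pot rim spans x 466–668 and y 155–360, centred at (567,257). At rim height that puts it on the ring centre to within a few mm. Now I press the plunger.

```bash
python3 -m pendant '[{"delta_pos":[0.06,0,1],"turn":[0,0,0],"gripper":1},{"delta_pos":[0,0,1],"turn":[0,0,0],"gripper":1},{"delta_pos":[0,0,1],"turn":[0,0,0],"gripper":1},{"delta_pos":[0,0,1],"turn":[0,0,0],"gripper":1},{"delta_pos":[0,0,1],"turn":[0,0,0],"gripper":1},{"delta_pos":[0,0,1],"turn":[0,0,0],"gripper":1},{"delta_pos":[0,0,0.35],"turn":[0,0,0],"gripper":1},{"delta_pos":[0,0,0.3],"turn":[0,0,0],"gripper":1},{"delta_pos":[0,0,0.2],"turn":[0,0,0],"gripper":1},{"delta_pos":[0,0,0.2],"turn":[0,0,0],"gripper":1},{"delta_pos":[0,0,0.1],"turn":[0,0,0],"gripper":1},{"delta_pos":[0,0,0.1],"turn":[0,0,0],"gripper":1},{"delta_pos":[0,0,0],"turn":[0,0,0],"gripper":1}]'
python3 -m pendant '[{"delta_pos":[0,0,0.05],"turn":[0,0,0],"gripper":1},{"delta_pos":[0,0,0.05],"turn":[0,0,0],"gripper":1},{"delta_pos":[0,0,0],"turn":[0,0,0],"gripper":1}]'
```

```text
clock: 14.52
tcp_pos: [0.4422, 0.0381, 0.079]
eef_rot: [0.121, 0.993, -0.0, 0.001]
ft_force: [-2.1, -3.4, 8.1]
width: 0.0007
finger_force: 3.6
clock: 14.9
tcp_pos: [0.4422, 0.0381, 0.0771]
eef_rot: [0.121, 0.993, -0.0, 0.001]
ft_force: [-2.2, -2.5, 8.2]
width: 0.0008
finger_force: 4.1
```

```bash
python3 -m pendant '[{"delta_pos":[0,0,0.05],"turn":[0,0,0],"gripper":1},{"delta_pos":[0,0,0.05],"turn":[0,0,0],"gripper":1},{"delta_pos":[0,0,0],"turn":[0,0,0],"gripper":1}]'
python3 -m pendant '[{"delta_pos":[0,0,0.05],"turn":[0,0,0],"gripper":1},{"delta_pos":[0,0,0],"turn":[0,0,0],"gripper":1}]'
```

```text
clock: 15.28
tcp_pos: [0.4424, 0.0381, 0.076]
eef_rot: [0.12, 0.993, -0.0, 0.001]
ft_force: [-8.5, -4.1, 22.2]
width: 0.0006
finger_force: 11.3
clock: 15.52
tcp_pos: [0.4426, 0.0381, 0.0758]
eef_rot: [0.12, 0.993, -0.0, 0.001]
ft_force: [-12.6, -3.7, 35.4]
width: 0.0003
finger_force: 17.9
```

The force has jumped to 35 N, so the plunger is at its end stop. I'll hold briefly, then withdraw.

```bash
python3 -m pendant '[{"delta_pos":[0,0,-0.03],"turn":[0,0,0],"gripper":1},{"delta_pos":[0,0,0],"turn":[0,0,0],"gripper":1},{"delta_pos":[0,0,0],"turn":[0,0,0],"gripper":1},{"delta_pos":[0,0,-0.3],"turn":[0,0,0],"gripper":1},{"delta_pos":[0,0,-0.5],"turn":[0,0,0],"gripper":1},{"delta_pos":[0,0,-1],"turn":[0,0,0],"gripper":1},{"delta_pos":[0,0,-1],"turn":[0,0,0],"gripper":1},{"delta_pos":[0,0,-1],"turn":[0,0,0],"gripper":1},{"delta_pos":[0,0,-1],"turn":[0,0,0],"gripper":1},{"delta_pos":[0,0,-1],"turn":[0,0,0],"gripper":1},{"delta_pos":[0,0,-1],"turn":[0,0,0],"gripper":1},{"delta_pos":[0,0,0],"turn":[0,0,0],"gripper":1},{"delta_pos":[0,0,0],"turn":[0,0,0],"gripper":1},{"delta_pos":[0,0,0],"turn":[0,0,0],"gripper":1}]'
python3 - <<'E'
from h import *
import cv2
d=r.snapshot("scene");a=d["image"][150:290,155:350,::-1]
cv2.imwrite("pics/scene3c.png",cv2.resize(a,None,fx=4,fy=4,interpolation=cv2.INTER_CUBIC))
E
```

```text
clock: 17.27
tcp_pos: [0.4415, 0.0383, 0.2092]
eef_rot: [0.121, 0.993, -0.0, -0.001]
ft_force: [0.5, 0.1, 0.3]
width: 0.0003
finger_force: 0.0
```

View pics/scene3c.png

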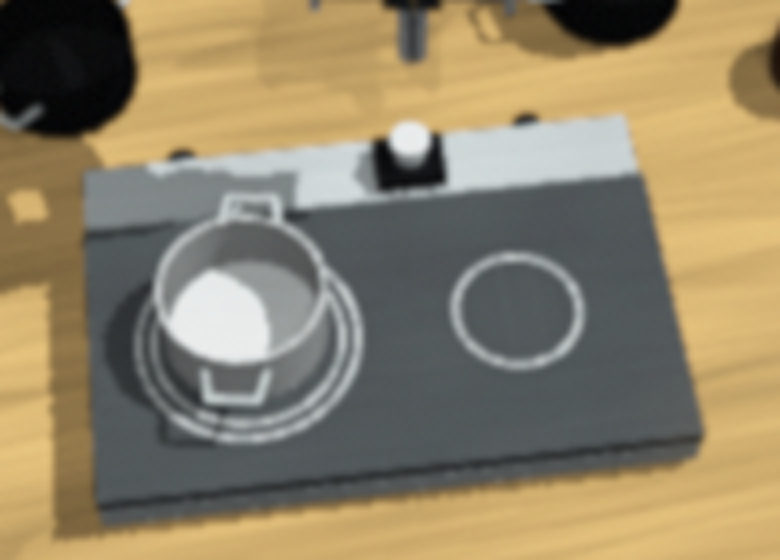

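The scene view shows the pot standing inside the double ring around (245,330). The plunger cap is back up at (410,140) and the gripper is clear, so I hand in.

```bash
python3 -c "
from plant import r
print(r.job_done())"
```

```text
the job is handed in; nothing more can be done
None
```

I slid the pot onto the double ring, then pressed the plunger to its end stop (35 N at the stop) and let it spring back up; the job is handed in at about 17 s, but no verdict was returned.

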